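# Close the twist-lock storage canister

### The job

The white lid of the tall steel canister has been left sitting high, not closed. Turn it backward (anticlockwise from above) until its bar lines up with the two tabs on the canister's rim and it drops fully down, then turn it forward (clockwise) until it stops, and let go of it. Leave the low canister, whose lid is already shut, where it is.

Things in the scene. Friction and masses are not known exactly. Their poses are not given: they have to be found in the camera images.
- canister: Tall steel canister, diameter 100 mm, rim top 110 mm high, stuck fast to the counter by its suction foot. Origin: centre of its underside, z up. Rim tabs on its +x and -x mark the gaps that let the lid's lugs through (12 degrees of room either way). The low canister (diameter 120 mm, 103 mm high in all, similar lid, already shut) is a bystander and not listed.
- tab (a point): Outer end, at the top, of the grey tab on the canister's +x side, 78 mm from the axis, 110 mm up; a like tab is opposite. Tabs are 18 mm wide, 28 mm long. Once down, the lid turns back no more than about 12 degrees past the tabs, and forward (clockwise) to a stop about 70 degrees from them. The fall is 15 mm.
- lid_bar (a point): Centre, half-way up, of the grip bar of the loose white lid: 56 mm long along its x, 16 wide (y), 30 high, across a disc of 92 mm diameter whose top is 15 mm below this point. Lid 0.12 kg, alike after half a turn, on the canister's axis within 3 mm. At the start it is 145 mm above the canister's underside, its x 45 to 75 degrees clockwise of the canister's x; fully down 130 mm.
- lid_end (a point): The +x end of the same bar, 28 mm from its centre, half-way up. The lid's two lugs lie below the disc under the bar's two ends; at the start they rest on top of the rim. The lid turns with little friction, and falls by its own weight at the gaps if not held up.
Things that resemble listed ones, but are neither listed nor needed, are in the scene too. What is shaped like the part that bears lid_bar but green or orange is not meant.

How it is judged:
By the outcome, as a careful person would: the job done as asked, in the order asked, and still so for the second after the job is handed in, with the robot touching nothing.
It also fails if it takes over 35 s, if anything falls off the work surface, if the arm or the gripper's body presses on something with over 40 N, if the wrist force passes 120 N, or if a joint passes its speed limit or range.

### The arm

A 6-joint arm with a two-finger parallel gripper is mounted at the origin on the work surface. World frame = base frame: x ahead of the robot, y to its left, z up, the work surface at z = 0. Lengths are in m, angles in degrees, forces in N, time in s.
With the tool pointing down it reaches from about 0.3 to 0.75 m from the base axis. Payload 8.5 kg.
Tool frame: the origin (TCP) lies on the centre line of the jaws, within the pads' length; the fingertips stand 19 mm ahead of it and the grasp point (between the pads) is the TCP; z points along the fingers, x is the direction in which the jaws open and shut, and the axes are right-handed (so a half turn about z gives the same grasp; the last joint's range is limited). The gripper opens to 85 mm and grips with 20 to 120 N. Pads are 22 mm wide; open, the fingers measure 114 mm over their backs; the gripper's body (76 mm by 85 mm) begins 54 mm behind the grasp point. The pads swing forward as they close: fully open they stand 13 mm farther back than shut.
Start: joints at [59.055, 21.807, 74.336, -0, 83.858, -12.336], TCP at [0.176, 0.521, 0.25] pointing down, gripper open.
Joint ranges: [-178.18, 178.18], [-50.72, 133.34], [12.68, 142.11], [-81.47, 261.47], [9.98, 163.14], [-165.26, 165.26]. Speed limits (degrees/s): [136.94, 136.94, 180, 180, 180, 180].

### API

Orientations are given as a 3x3 rotation matrix whose columns are the frame's x, y, z axes.
In Python, from rig import env, cams, order gives the robot as it stands.
- The arm moves only by the tool step_arm, never from a script. Its argument "steps" is a list of rows, each an object with "xyz": the shift along the tool's x, y, z normalised to -1 to 1, where 1 is 0.04 m, a list of three; "turn": the turn, a rotation vector about the tool's x, y, z normalised to -1 to 1, where 1 is 0.08 rad, a list of three; "gripper": the gripper command: -1 is shut, 1 is fully open, values between are in proportion. A call has 1 to 20 rows; each row shifts and turns the commanded pose from where the row before left it, along the tool's axes as they then stand; what a row does not reach is not made up. A row lasts 1/12 s, in which the tool goes at most 41.7 mm and 7.16 degrees, less where a joint would pass 70% of its speed; a pose out of reach is approached as far as the arm can. A call with a number of a shift or a turn outside -1 to 1 is refused whole. A call with a gripper value outside its range is refused whole. The fingers move at their own pace and stop on an object; "squeeze" is the grip in N (left out, the last holds). Time passes only in rows, so rows that do not move let the fingers close. It gives the time, the measured TCP pose, the force and the opening at its end, in the units of the state.
- env.observe(): the state, without advancing time (a new reading comes with each control period).
- cams.get_image(name): name is "scene" or "top" or "wrist"; returns (picture, depth): 420x560x3 uint8, red, green, blue; 420x560 float32, m along the optical axis (not along the pixel's ray), 0 where there is no reading.
- cams.camera_info(name): a dict with "fx", "fy", "cx", "cy" (pixels), "extrinsics" (4x4, takes a point from camera to world coordinates). Camera axes: x right, y down, z forward; pixel columns grow to the right and rows downward; lengths in m; the calibration is good to about 2 mm. A picture is of the moment at which its call begins: read the wrist's pose just before it. camera_info takes no time and is no camera call; for the wrist camera it gives the pose at the moment of the call.
- order.close_job(): hands the job in, once; it reports no verdict.
The state is a dict: "time_s": time; "q": joint angles; "qvel": joint speeds; "joint_efforts": joint torques, N m; "position": TCP position; "tool_rot": TCP orientation; "ft_force": force on the tool from outside, world axes, zero at the start; "wrist_torque": the same for the moment, N m; "grip_width": finger opening in m.
Only numpy, scipy, OpenCV 4.12 (cv2) and the standard library are available. Lean on these libraries where they do the work, as an engineer would, in place of code of your own. Each camera call takes 0.05 s, during which the arm holds its last target. There are 200 camera calls.

## Working session

There is one attempt and no reset: what is moved stays moved. The work goes in short steps, Python scripts to look and compute and a tool call to move; the robot and the scene stay as the last step left them, time stands still between calls to the robot, and variables do not carry over. Pictures are saved under pics/ and viewed, about 8 in all and at most 12, crops included, and the job is handed in when it is done.

Besides the shell and the picture viewer there is one more tool, called after "Request:" as name(argument=value, ...) on one line, values as JSON. step_arm: Moves the arm, as the interface text tells. Scaled input: -1 to 1 covers 0.04 m each way for a shift and 0.08 rad each way for a turn. Its arguments: {"type":"object","properties":{"steps":{"type":"array"},"squeeze":{"type":"number"}},"required":["steps"]}

```bash
mkdir -p pics; ls; python3 - <<'E'
from rig import env,cams
import cv2,numpy as np
a,d=cams.get_image("scene");b,e=cams.get_image("top")
cv2.imwrite("pics/s.png",a[:,:,::-1]);cv2.imwrite("pics/t.png",b[:,:,::-1])
np.savez("/tmp/a.npz",a=a,d=d,b=b,e=e)
for n in("scene","top"):print(cams.camera_info(n))
print(env.observe())
E
```

```text
pics
{'fx': 469.3080630455223, 'fy': 469.3080630455223, 'cx': 280.38493820460627, 'cy': 207.29423131305535, 'extrinsics': array([[ 5.42694679e-01,  6.96025465e-01, -4.70139381e-01,
         9.16925812e-01],
       [ 8.39929723e-01, -4.50207737e-01,  3.03036392e-01,
        -2.85607297e-01],
       [-7.39341027e-04, -5.59340277e-01, -8.28937819e-01,
         8.49484539e-01],
       [ 0.00000000e+00,  0.00000000e+00,  0.00000000e+00,
         1.00000000e+00]])}
{'fx': 443.230858498773, 'fy': 443.230858498773, 'cx': 278.69219100481416, 'cy': 204.40736944465664, 'extrinsics': array([[ 0.00681984, -0.98412027,  0.17737187,  0.33758714],
       [-0.99997563, -0.00644682,  0.00267926, -0.02106171],
       [-0.00149323, -0.17738582, -0.98414025,  0.92537851],
       [ 0.        ,  0.        ,  0.        ,  1.        ]])}
{'time_s': 0.1, 'q': array([ 5.90533125e+01,  2.18360780e+01,  7.43770327e+01, -2.28361068e-03,
        8.38578957e+01, -1.23371563e+01]), 'qvel': array([ 0.05090526, -0.08117217, -0.06767403,  0.12545357, -0.01841352,
       -0.04164592]), 'joint_efforts': array([ 3.59964935e-03, -4.49216795e+01, -2.31654632e+01, -1.71327260e-04,
        3.69535017e-03,  2.40814336e-05]), 'position': array([0.17541883, 0.52103627, 0.24980325]), 'tool_rot': array([[ 3.19112535e-01,  9.47716638e-01, -6.03308881e-04],
       [ 9.47716046e-01, -3.19113025e-01, -1.08325486e-03],
       [-1.21914238e-03, -2.26085303e-04, -9.99999231e-01]]), 'ft_force': array([-0.3101958 , -0.12029691, -0.23876286]), 'wrist_torque': array([-0.03118106, -0.00181912, -0.01414586]), 'grip_width': 0.08563415367641868}
```

View pics/t.png

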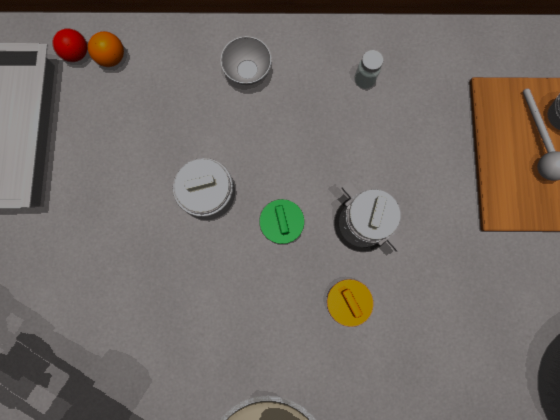

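View pics/s.png

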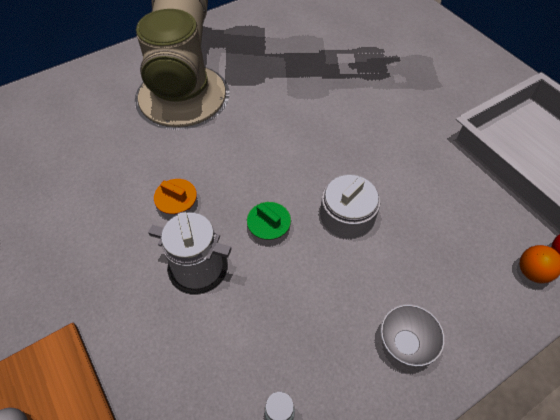

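The candidates are the white lid on the tall canister with tabs (top view 375,215; scene 187,237), the shut low canister (203,187), a green lid (282,221) and an orange lid (350,302). By the description I choose the one at (375,215), and I'll check it in a crop while measuring.

```bash
cat > h.py <<'E'
import numpy as np
def ray(ci,uv,z):
    E=ci["extrinsics"];d=E[:3,:3]@np.array([(uv[0]-ci["cx"])/ci["fx"],(uv[1]-ci["cy"])/ci["fy"],1]);o=E[:3,3]
    return o+d*(z-o[2])/d[2]
def pts(ci,d):
    v,u=np.mgrid[:d.shape[0],:d.shape[1]];E=ci["extrinsics"]
    p=np.stack([(u-ci["cx"])/ci["fx"]*d,(v-ci["cy"])/ci["fy"]*d,d],-1)
    return p@E[:3,:3].T+E[:3,3]
E
python3 - <<'E'
from rig import cams
from h import *
import cv2
z=np.load("/tmp/a.npz")
A=cv2.resize(z["a"][190:300,130:260],None,fx=4,fy=4,interpolation=2)
B=cv2.resize(z["b"][165:275,315:425],None,fx=4,fy=4,interpolation=2)
B=B[:440,:];A=A[:440,:]
cv2.imwrite("pics/c1.png",np.hstack([A[:,:400],B[:,:400]])[:,:,::-1])
ci=cams.camera_info("top");P=pts(ci,z["e"])
c=ray(ci,(374,215),.13);print(c)
m=(np.hypot(P[...,0]-c[0],P[...,1]-c[1])<.1)&(z["e"]>0)
h,b=np.histogram(P[m][:,2],bins=np.arange(-.01,.19,.005));print([(round(x,3),n) for x,n in zip(b,h) if n])
for lo,hi in((.1495,.18),(.122,.14),(.1,.118)):
    q=P[m&(P[...,2]>lo)&(P[...,2]<hi)][:,:2].astype(np.float32)
    if len(q)>3:print(lo,len(q),q.mean(0),cv2.minAreaRect(q),cv2.minEnclosingCircle(q))
E
```

```text
[ 0.46253652 -0.1920107   0.13      ]
[(np.float64(-0.01), np.int64(23)), (np.float64(-0.005), np.int64(2518)), (np.float64(0.0), np.int64(1182)), (np.float64(0.005), np.int64(214)), (np.float64(0.01), np.int64(22)), (np.float64(0.015), np.int64(15)), (np.float64(0.02), np.int64(19)), (np.float64(0.025), np.int64(22)), (np.float64(0.03), np.int64(16)), (np.float64(0.035), np.int64(15)), (np.float64(0.04), np.int64(27)), (np.float64(0.045), np.int64(19)), (np.float64(0.05), np.int64(18)), (np.float64(0.055), np.int64(24)), (np.float64(0.06), np.int64(16)), (np.float64(0.065), np.int64(30)), (np.float64(0.07), np.int64(23)), (np.float64(0.075), np.int64(18)), (np.float64(0.08), np.int64(24)), (np.float64(0.085), np.int64(24)), (np.float64(0.09), np.int64(16)), (np.float64(0.095), np.int64(39)), (np.float64(0.1), np.int64(118)), (np.float64(0.105), np.int64(455)), (np.float64(0.11), np.int64(150)), (np.float64(0.12), np.int64(4)), (np.float64(0.125), np.int64(1234)), (np.float64(0.13), np.int64(366)), (np.float64(0.135), np.int64(18)), (np.float64(0.14), np.int64(17)), (np.float64(0.145), np.int64(16)), (np.float64(0.15), np.int64(19)), (np.float64(0.155), np.int64(234)), (np.float64(0.16), np.int64(49))]
0.1495 303 [ 0.4643062  -0.19242533] ((0.46490803360939026, -0.19335074722766876), (0.016208579763770103, 0.05561770871281624), 73.33859252929688) ((0.4648187756538391, -0.19368991255760193), 0.027998698875308037)
0.122 1622 [ 0.4638165  -0.19218202] ((0.4653063416481018, -0.19352760910987854), (0.09006581455469131, 0.08968260884284973), 88.79896545410156) ((0.46529704332351685, -0.19366329908370972), 0.046134188771247864)
0.1 723 [ 0.45586893 -0.18344678] ((0.45748084783554077, -0.1843271255493164), (0.15587706863880157, 0.07583140581846237), 39.874324798583984) ((0.4632014334201813, -0.19097626209259033), 0.07814373821020126)
```

View pics/c1.png

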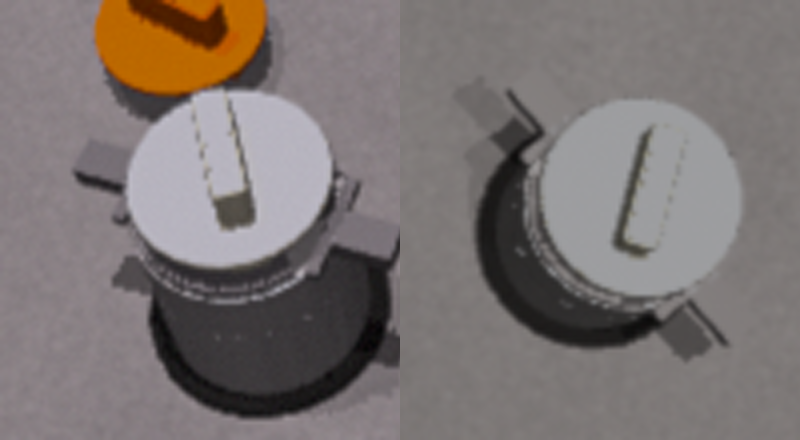

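The crop confirms it: a white lid sits high on the tall canister with grey tabs. Its bar runs at about -17° in world axes and the tabs at about 40°, so the bar is roughly 57° clockwise of the tabs. Next I move above it.

Request:
step_arm(steps=[{"xyz": [-0.73, 0.627, 0], "turn": [0, 0, 0], "gripper": 1}, {"xyz": [-0.73, 0.627, 0], "turn": [0, 0, 0], "gripper": 1}, {"xyz": [-0.73, 0.627, 0], "turn": [0, 0, 0], "gripper": 1}, {"xyz": [-0.73, 0.627, 0], "turn": [0, 0, 0], "gripper": 1}, {"xyz": [-0.73, 0.627, 0], "turn": [0, 0, 0], "gripper": 1}, {"xyz": [-0.73, 0.627, 0], "turn": [0, 0, 0], "gripper": 1}, {"xyz": [-0.73, 0.627, 0], "turn": [0, 0, 0], "gripper": 1}, {"xyz": [-0.73, 0.627, 0], "turn": [0, 0, 0], "gripper": 1}, {"xyz": [-0.73, 0.627, 0], "turn": [0, 0, 0], "gripper": 1}, {"xyz": [-0.73, 0.627, 0], "turn": [0, 0, 0], "gripper": 1}, {"xyz": [-0.73, 0.627, 0], "turn": [0, 0, 0], "gripper": 1}, {"xyz": [-0.73, 0.627, 0], "turn": [0, 0, 0], "gripper": 1}, {"xyz": [-0.73, 0.627, 0], "turn": [0, 0, 0], "gripper": 1}, {"xyz": [-0.73, 0.627, 0], "turn": [0, 0, 0], "gripper": 1}, {"xyz": [-0.73, 0.627, 0], "turn": [0, 0, 0], "gripper": 1}, {"xyz": [-0.73, 0.627, 0], "turn": [0, 0, 0], "gripper": 1}, {"xyz": [-0.73, 0.627, 0], "turn": [0, 0, 0], "gripper": 1}, {"xyz": [-0.73, 0.627, 0], "turn": [0, 0, 0], "gripper": 1}, {"xyz": [-0.73, 0.627, 0], "turn": [0, 0, 0], "gripper": 1}, {"xyz": [-0.73, 0.627, 0], "turn": [0, 0, 0], "gripper": 1}], squeeze=25)

```text
time_s: 1.77
position: [0.4647, -0.1942, 0.25]
tool_rot: [[0.32, 0.948, -0.001], [0.948, -0.32, 0.0], [0.0, -0.001, -1.0]]
ft_force: [1.0, 0.3, 0.0]
grip_width: 0.0854
```

Request:
step_arm(steps=[{"xyz": [0, 0, 0], "turn": [0, 0, 1], "gripper": 1}, {"xyz": [0, 0, 0], "turn": [0, 0, 1], "gripper": 1}, {"xyz": [0, 0, 0], "turn": [0, 0, 1], "gripper": 1}, {"xyz": [0, 0, 0], "turn": [0, 0, 1], "gripper": 1}, {"xyz": [0, 0, 0], "turn": [0, 0, 1], "gripper": 1}, {"xyz": [0, 0, 0], "turn": [0, 0, 1], "gripper": 1}, {"xyz": [0, 0, 0], "turn": [0, 0, 1], "gripper": 1}, {"xyz": [0, 0, 0], "turn": [0, 0, 1], "gripper": 1}, {"xyz": [0, 0, 0], "turn": [0, 0, 1], "gripper": 1}, {"xyz": [0, 0, 0], "turn": [0, 0, 1], "gripper": 1}, {"xyz": [0, 0, 0], "turn": [0, 0, 1], "gripper": 1}, {"xyz": [0, 0, 0], "turn": [0, 0, 1], "gripper": 1}, {"xyz": [0, 0, 0], "turn": [0, 0, 1], "gripper": 1}, {"xyz": [0, 0, 0], "turn": [0, 0, 1], "gripper": 1}, {"xyz": [0, 0, 0], "turn": [0, 0, 1], "gripper": 1}, {"xyz": [0, 0, 0], "turn": [0, 0, 1], "gripper": 1}, {"xyz": [0, 0, 0], "turn": [0, 0, 1], "gripper": 1}, {"xyz": [0, 0, 0], "turn": [0, 0, 1], "gripper": 1}, {"xyz": [0, 0, 0], "turn": [0, 0, 1], "gripper": 1}, {"xyz": [0, 0, 0], "turn": [0, 0, 1], "gripper": 1}])

```text
time_s: 3.43
position: [0.4644, -0.1922, 0.25]
tool_rot: [[0.937, -0.35, -0.001], [-0.35, -0.937, 0.0], [-0.001, -0.0, -1.0]]
ft_force: [-1.2, -0.5, -0.1]
grip_width: 0.0852
```

Request:
step_arm(steps=[{"xyz": [0, 0, 0], "turn": [0, 0, 1], "gripper": 1}, {"xyz": [0, 0, 0], "turn": [0, 0, 1], "gripper": 1}, {"xyz": [0, 0, 0], "turn": [0, 0, 1], "gripper": 1}, {"xyz": [0, 0, 0], "turn": [0, 0, 1], "gripper": 1}, {"xyz": [0, 0, 0], "turn": [0, 0, 1], "gripper": 1}, {"xyz": [0, 0, 0], "turn": [0, 0, 1], "gripper": 1}, {"xyz": [0, 0, 0], "turn": [0, 0, 1], "gripper": 1}, {"xyz": [0, 0, 0], "turn": [0, 0, 1], "gripper": 1}, {"xyz": [0, 0, 0], "turn": [0, 0, 1], "gripper": 1}, {"xyz": [0, 0, 0], "turn": [0, 0, 1], "gripper": 1}, {"xyz": [0, 0, 0], "turn": [0, 0, 1], "gripper": 1}, {"xyz": [0, 0, 0], "turn": [0, 0, 1], "gripper": 1}, {"xyz": [0, 0, 0], "turn": [0, 0, 1], "gripper": 1}, {"xyz": [0, 0, 0], "turn": [0, 0, 1], "gripper": 1}, {"xyz": [0, 0, 0], "turn": [0, 0, 1], "gripper": 1}, {"xyz": [0, 0, 0], "turn": [0, 0, 1], "gripper": 1}, {"xyz": [0, 0, 0], "turn": [0, 0, 1], "gripper": 1}, {"xyz": [0, 0, 0], "turn": [0, 0, 1], "gripper": 1}, {"xyz": [0, 0, 0], "turn": [0, 0, 0], "gripper": 1}])

```text
time_s: 5.02
position: [0.4644, -0.1922, 0.25]
tool_rot: [[-0.224, -0.975, -0.001], [-0.975, 0.224, 0.0], [-0.0, 0.001, -1.0]]
ft_force: [0.2, -0.8, 0.6]
grip_width: 0.0852
```

```bash
cat > look.py <<'E'
from rig import env,cams
from h import *
import cv2,sys
s=env.observe();ci=cams.camera_info("wrist");a,d=cams.get_image("wrist")
T=s["tool_rot"];yaw=np.degrees(np.arctan2(T[1,0],T[0,0]))
print("t",s["time_s"],"q",s["q"].round(1),"pos",s["position"].round(4),"yaw",yaw.round(1),"zdir",T[:,2].round(4),"F",s["ft_force"].round(1),"w",s["grip_width"])
cv2.imwrite("pics/%s.png"%sys.argv[1],a[:,:,::-1])
b=d
P=pts(ci,d);c=np.array([.4645,-.1930])
r=np.hypot(P[...,0]-c[0],P[...,1]-c[1])
g=a.astype(int);
h,bb=np.histogram(P[(r<.1)&(d>0)][:,2],bins=np.arange(.09,.18,.005));print([(round(x,3),int(n)) for x,n in zip(bb,h) if n])
def axis(q):
    w,v=np.linalg.eigh(np.cov(q.T));return np.degrees(np.arctan2(v[1,1],v[0,1]))%180
zt=float(sys.argv[2])
q=P[(r<.035)&(P[...,2]>zt)&(P[...,2]<zt+.03)&(d>0)][:,:2].astype(np.float32)
if len(q)>20:print("bar",len(q),q.mean(0),axis(q),cv2.minAreaRect(q))
t=P[(r>.06)&(r<.085)&(P[...,2]>.1)&(P[...,2]<.118)&(d>0)][:,:2]
if len(t)>20:
    ax=axis(t);u=np.array([np.cos(np.radians(ax)),np.sin(np.radians(ax))]);k=(t-c)@u
    print("tabs",len(t),ax,*[ (int(m.sum()),t[m].mean(0).round(4)) if m.any() else None for m in(k>0,k<0)])
E
python3 look.py w1 .15
```

```text
t 5.0167 q [-36.   17.1  81.6   0.   81.3  66.9] pos [ 0.4644 -0.1922  0.25  ] yaw -102.9 zdir [-6.e-04  5.e-04 -1.e+00] F [ 0.2 -0.8  0.6] w 0.08518188531547888
[(np.float64(0.09), 19), (np.float64(0.095), 45), (np.float64(0.1), 332), (np.float64(0.105), 1575), (np.float64(0.11), 552), (np.float64(0.125), 5994), (np.float64(0.13), 1962), (np.float64(0.135), 24), (np.float64(0.14), 22), (np.float64(0.145), 24), (np.float64(0.15), 29), (np.float64(0.155), 1331), (np.float64(0.16), 291)]
bar 1651 [ 0.46887976 -0.1950118 ] 163.7478175411167 ((0.4670639634132385, -0.1945531815290451), (0.016010381281375885, 0.055566538125276566), 73.6986312866211)
tabs 938 39.75204497317674 (548, array([ 0.5198, -0.1513])) (390, array([ 0.414 , -0.2393]))
```

View pics/w1.png

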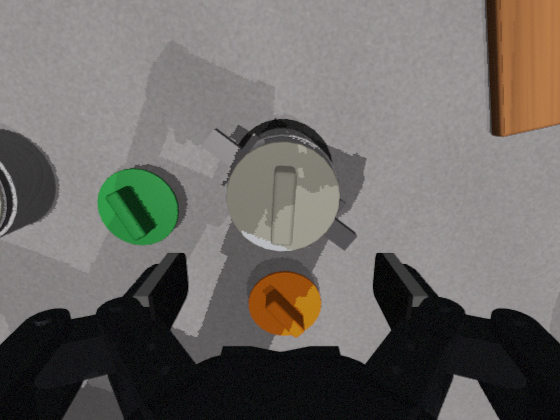

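The wrist view agrees: the bar is at (285,205), axis -16.3°, centre about (0.466,-0.194), and the tabs are at 39.8°. The lid needs +56°. I descend and grip.

Request:
step_arm(steps=[{"xyz": [0.03, -0.05, 0.3], "turn": [0, 0, 0.74], "gripper": 1}, {"xyz": [0, 0, 0.5], "turn": [0, 0, 0], "gripper": 1}, {"xyz": [0, 0, 0.5], "turn": [0, 0, 0], "gripper": 1}, {"xyz": [0, 0, 0.5], "turn": [0, 0, 0], "gripper": 1}, {"xyz": [0, 0, 0.4], "turn": [0, 0, 0], "gripper": 1}, {"xyz": [0, 0, 0.18], "turn": [0, 0, 0], "gripper": 1}, {"xyz": [0, 0, 0], "turn": [0, 0, 0], "gripper": -0.4}, {"xyz": [0, 0, 0], "turn": [0, 0, 0], "gripper": -0.4}, {"xyz": [0, 0, 0], "turn": [0, 0, 0], "gripper": -0.4}, {"xyz": [0, 0, 0], "turn": [0, 0, 0], "gripper": -1}, {"xyz": [0, 0, 0], "turn": [0, 0, 0], "gripper": -1}, {"xyz": [0, 0, 0], "turn": [0, 0, 0], "gripper": -1}, {"xyz": [0, 0, 0], "turn": [0, 0, 0], "gripper": -1}, {"xyz": [0, 0, 0], "turn": [0, 0, 0], "gripper": -1}], squeeze=20)

```text
time_s: 6.23
position: [0.4664, -0.1941, 0.1557]
tool_rot: [[-0.279, -0.96, 0.001], [-0.96, 0.279, -0.001], [0.001, -0.001, -1.0]]
ft_force: [-1.4, 1.1, 5.0]
grip_width: 0.0153
```

Request:
step_arm(steps=[{"xyz": [0, 0, 0], "turn": [0, 0, -0.6], "gripper": -1}, {"xyz": [0, 0, 0], "turn": [0, 0, -0.8], "gripper": -1}, {"xyz": [0, 0, 0], "turn": [0, 0, -0.8], "gripper": -1}, {"xyz": [0, 0, 0], "turn": [0, 0, -0.8], "gripper": -1}, {"xyz": [0, 0, 0], "turn": [0, 0, -0.8], "gripper": -1}, {"xyz": [0, 0, 0], "turn": [0, 0, -0.8], "gripper": -1}])

```text
time_s: 6.73
position: [0.4666, -0.1941, 0.1557]
tool_rot: [[0.088, -0.996, 0.001], [-0.996, -0.088, -0.001], [0.001, -0.001, -1.0]]
ft_force: [-0.1, 0.1, 5.9]
grip_width: 0.0155
```

Request:
step_arm(steps=[{"xyz": [0, 0, 0], "turn": [0, 0, -0.8], "gripper": -1}, {"xyz": [0, 0, 0], "turn": [0, 0, -0.8], "gripper": -1}, {"xyz": [0, 0, 0], "turn": [0, 0, -0.8], "gripper": -1}, {"xyz": [0, 0, 0], "turn": [0, 0, -0.8], "gripper": -1}, {"xyz": [0, 0, 0], "turn": [0, 0, -0.8], "gripper": -1}, {"xyz": [0, 0, 0], "turn": [0, 0, -0.8], "gripper": -1}, {"xyz": [0, 0, 0], "turn": [0, 0, -0.8], "gripper": -1}, {"xyz": [0, 0, 0], "turn": [0, 0, -0.8], "gripper": -1}, {"xyz": [0, 0, 0], "turn": [0, 0, -0.8], "gripper": -1}, {"xyz": [0, 0, 0], "turn": [0, 0, -0.4], "gripper": -1}, {"xyz": [0, 0, 0], "turn": [0, 0, 0], "gripper": -1}, {"xyz": [0, 0, 0], "turn": [0, 0, 0], "gripper": -1}])

```text
time_s: 7.73
position: [0.4661, -0.1938, 0.1549]
tool_rot: [[0.638, -0.77, -0.0], [-0.77, -0.638, 0.0], [-0.001, 0.0, -1.0]]
ft_force: [-0.8, -0.3, -1.4]
grip_width: 0.0153
```

Fz fell from about 6 N to -1.4 N, so the lugs are now over the gaps. I release so the lid falls, then look.

Request:
step_arm(steps=[{"xyz": [0, 0, 0], "turn": [0, 0, 0], "gripper": -0.3}, {"xyz": [0, 0, 0], "turn": [0, 0, 0], "gripper": -0.1}, {"xyz": [0, 0, 0], "turn": [0, 0, 0], "gripper": 0.1}, {"xyz": [0, 0, 0], "turn": [0, 0, 0], "gripper": 0.3}, {"xyz": [0, 0, 0], "turn": [0, 0, 0], "gripper": 0.3}])

```text
time_s: 8.15
position: [0.4662, -0.1939, 0.1552]
tool_rot: [[0.639, -0.769, 0.0], [-0.769, -0.639, -0.0], [0.0, -0.0, -1.0]]
ft_force: [-0.1, -1.1, 0.9]
grip_width: 0.0554
```

```bash
python3 look.py w2 .135
```

```text
t 8.15 q [-36.   22.8  90.1   0.   67.1  14.2] pos [ 0.4662 -0.1939  0.1552] yaw -50.3 zdir [ 1.e-04 -0.e+00 -1.e+00] F [-0.1 -1.1  0.9] w 0.055375568406177605
[(np.float64(0.09), 16), (np.float64(0.095), 11), (np.float64(0.1), 514), (np.float64(0.105), 3907), (np.float64(0.11), 12137), (np.float64(0.115), 2999), (np.float64(0.12), 83), (np.float64(0.125), 80), (np.float64(0.13), 92), (np.float64(0.135), 102), (np.float64(0.14), 3247), (np.float64(0.145), 868), (np.float64(0.15), 476), (np.float64(0.155), 529), (np.float64(0.16), 602), (np.float64(0.165), 642), (np.float64(0.17), 589)]
bar 5202 [ 0.46842006 -0.19043665] 118.55689262460642 ((0.46833622455596924, -0.19369259476661682), (0.05327756330370903, 0.06135658174753189), 70.57782745361328)
tabs 1954 39.712950836089334 (1319, array([ 0.5197, -0.1506])) (635, array([ 0.4137, -0.2386]))
```

View pics/w2.png

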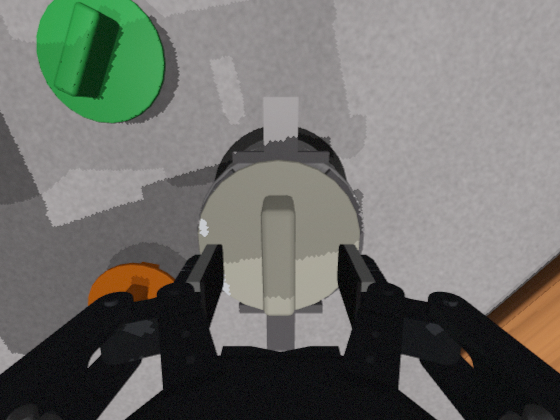

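The lid dropped: bar top is now about 0.145 m (was 0.16) and disc top about 0.115 m. The bar at (280,255) is in line with both tabs. I lower, re-grip and turn clockwise.

Request:
step_arm(steps=[{"xyz": [0, 0, 0.18], "turn": [0, 0, 0], "gripper": 0.3}, {"xyz": [0, 0, 0.18], "turn": [0, 0, 0], "gripper": 0.0}, {"xyz": [0, 0, 0], "turn": [0, 0, 0], "gripper": -0.4}, {"xyz": [0, 0, 0], "turn": [0, 0, 0], "gripper": -1}, {"xyz": [0, 0, 0], "turn": [0, 0, 0], "gripper": -1}, {"xyz": [0, 0, 0], "turn": [0, 0, 0], "gripper": -1}, {"xyz": [0, 0, 0], "turn": [0, 0, 0], "gripper": -1}, {"xyz": [0, 0, 0], "turn": [0, 0, 0], "gripper": -1}])

```text
time_s: 8.87
position: [0.4662, -0.1939, 0.1408]
tool_rot: [[0.639, -0.769, 0.0], [-0.769, -0.639, -0.0], [0.0, -0.0, -1.0]]
ft_force: [-0.9, -0.7, -1.8]
grip_width: 0.0157
```

Request:
step_arm(steps=[{"xyz": [0, 0, 0], "turn": [0, 0, 0.6], "gripper": -1}, {"xyz": [0, 0, 0], "turn": [0, 0, 0.8], "gripper": -1}, {"xyz": [0, 0, 0], "turn": [0, 0, 0.8], "gripper": -1}, {"xyz": [0, 0, 0], "turn": [0, 0, 0.8], "gripper": -1}, {"xyz": [0, 0, 0], "turn": [0, 0, 0.8], "gripper": -1}, {"xyz": [0, 0, 0], "turn": [0, 0, 0], "gripper": -1}])

```text
time_s: 9.37
position: [0.4662, -0.1939, 0.1408]
tool_rot: [[0.378, -0.926, 0.0], [-0.926, -0.378, -0.0], [0.0, -0.0, -1.0]]
ft_force: [-0.3, -0.7, -1.0]
grip_width: 0.0155
```

Request:
step_arm(steps=[{"xyz": [0, 0, 0], "turn": [0, 0, 0.8], "gripper": -1}, {"xyz": [0, 0, 0], "turn": [0, 0, 0.8], "gripper": -1}, {"xyz": [0, 0, 0], "turn": [0, 0, 0.8], "gripper": -1}, {"xyz": [0, 0, 0], "turn": [0, 0, 0.8], "gripper": -1}, {"xyz": [0, 0, 0], "turn": [0, 0, 0.8], "gripper": -1}, {"xyz": [0, 0, 0], "turn": [0, 0, 0.8], "gripper": -1}, {"xyz": [0, 0, 0], "turn": [0, 0, 0.8], "gripper": -1}, {"xyz": [0, 0, 0], "turn": [0, 0, 0.8], "gripper": -1}, {"xyz": [0, 0, 0], "turn": [0, 0, 0.8], "gripper": -1}, {"xyz": [0, 0, 0], "turn": [0, 0, 0.8], "gripper": -1}, {"xyz": [0, 0, 0], "turn": [0, 0, 0.8], "gripper": -1}, {"xyz": [0, 0, 0], "turn": [0, 0, 0.8], "gripper": -1}, {"xyz": [0, 0, 0], "turn": [0, 0, 0.4], "gripper": -1}, {"xyz": [0, 0, 0], "turn": [0, 0, 0], "gripper": -1}])

```text
time_s: 10.53
position: [0.4662, -0.1939, 0.1408]
tool_rot: [[-0.398, -0.917, 0.0], [-0.917, 0.398, -0.0], [0.0, -0.0, -1.0]]
ft_force: [-0.3, 0.6, -1.6]
grip_width: 0.0158
```

```bash
cat > st.py <<'E'
from rig import env
import numpy as np
s=env.observe();T=s["tool_rot"];print(s["time_s"],np.degrees(np.arctan2(T[1,0],T[0,0])),s["q"][5],s["ft_force"],s["wrist_torque"],s["joint_efforts"][5])
E
python3 st.py
```

```text
10.5333 -113.46539450847938 77.42486406431055 [-0.33373553  0.64757624 -1.55634039] [-0.00399319  0.00740806 -0.02137607] 0.5353900976479053
```

Request:
step_arm(steps=[{"xyz": [0, 0, 0], "turn": [0, 0, 0.4], "gripper": -1}, {"xyz": [0, 0, 0], "turn": [0, 0, 0.4], "gripper": -1}, {"xyz": [0, 0, 0], "turn": [0, 0, 0.4], "gripper": -1}, {"xyz": [0, 0, 0], "turn": [0, 0, 0.4], "gripper": -1}, {"xyz": [0, 0, 0], "turn": [0, 0, 0], "gripper": -1}])

```text
time_s: 10.95
position: [0.4659, -0.1942, 0.1408]
tool_rot: [[-0.51, -0.86, -0.001], [-0.86, 0.51, -0.001], [0.001, 0.0, -1.0]]
ft_force: [-2.0, -1.7, -0.8]
grip_width: 0.0156
```

```bash
python3 st.py
```

```text
10.95 -120.65783003088767 84.65105099889506 [-1.98576121 -1.67809166 -0.84736287] [-0.50492546  0.46482443  0.96139451] 1.455637514591217
```

Request:
step_arm(steps=[{"xyz": [0, 0, 0], "turn": [0, 0, 0.25], "gripper": -1}, {"xyz": [0, 0, 0], "turn": [0, 0, 0.25], "gripper": -1}, {"xyz": [0, 0, 0], "turn": [0, 0, 0], "gripper": -1}])

```text
time_s: 11.2
position: [0.4661, -0.1942, 0.1409]
tool_rot: [[-0.546, -0.838, -0.0], [-0.838, 0.546, -0.001], [0.001, -0.0, -1.0]]
ft_force: [-2.8, -4.2, 0.8]
grip_width: 0.0152
```

```bash
python3 st.py
```

```text
11.2 -123.07419289824128 87.05964960979557 [-2.79297288 -4.21124238  0.76225639] [-0.70024234  0.5737845   1.51291367] 1.7511087656021118
```

The torque has climbed to 1.5 Nm at about 72°, so the lid is hard on its stop. I release, rise and check.

Request:
step_arm(steps=[{"xyz": [0, 0, 0], "turn": [0, 0, 0], "gripper": -0.2}, {"xyz": [0, 0, 0], "turn": [0, 0, 0], "gripper": 0.2}, {"xyz": [0, 0, 0], "turn": [0, 0, 0], "gripper": 0.5}, {"xyz": [0, 0, 0], "turn": [0, 0, 0], "gripper": 0.8}, {"xyz": [0, 0, 0], "turn": [0, 0, 0], "gripper": 0.8}, {"xyz": [0, 0, -0.4], "turn": [0, 0, 0], "gripper": 0.8}, {"xyz": [0, 0, -0.6], "turn": [0, 0, 0], "gripper": 0.8}, {"xyz": [0, 0, -0.6], "turn": [0, 0, 0], "gripper": 0.8}, {"xyz": [0, 0, -0.6], "turn": [0, 0, 0], "gripper": 0.8}, {"xyz": [0, 0, -0.4], "turn": [0, 0, 0], "gripper": 0.8}, {"xyz": [0, 0, 0], "turn": [0, 0, 0], "gripper": 0.8}])

```text
time_s: 12.12
position: [0.4671, -0.1944, 0.248]
tool_rot: [[-0.547, -0.837, 0.005], [-0.837, 0.547, -0.003], [0.0, -0.006, -1.0]]
ft_force: [-0.5, 0.1, 0.6]
grip_width: 0.0769
```

```bash
python3 look.py w3 .135
```

```text
t 12.1167 q [-36.   17.3  81.6   0.   80.7  87.1] pos [ 0.4671 -0.1944  0.248 ] yaw -123.1 zdir [ 0.0053 -0.0035 -1.    ] F [-0.5  0.1  0.6] w 0.07694653861652485
[(np.float64(0.09), 27), (np.float64(0.095), 58), (np.float64(0.1), 417), (np.float64(0.105), 1942), (np.float64(0.11), 5928), (np.float64(0.115), 1884), (np.float64(0.12), 18), (np.float64(0.125), 20), (np.float64(0.13), 23), (np.float64(0.135), 24), (np.float64(0.14), 1192), (np.float64(0.145), 256)]
bar 1472 [ 0.46808127 -0.19519532] 152.52381227036906 ((0.46668434143066406, -0.1943400651216507), (0.016052769497036934, 0.05517977476119995), 62.56160354614258)
tabs 947 39.71129286130048 (521, array([ 0.5199, -0.1514])) (426, array([ 0.414 , -0.2393]))
```

View pics/w3.png

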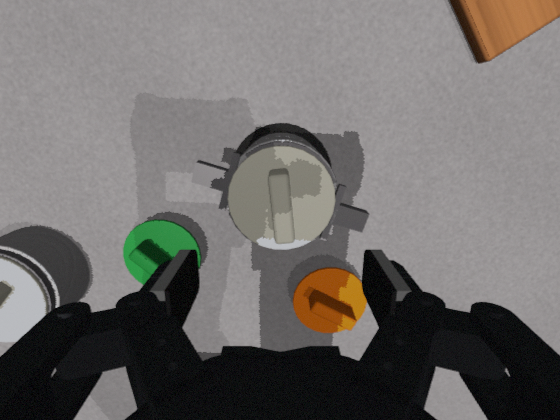

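The bar is down and 67.2° past the tabs, while the tool reached about 72–73°. The lid may have slipped in the pads at the stop or sprung back a little. There is ample time, so I re-grip aligned to the bar and nudge it to check the stop.

Request:
step_arm(steps=[{"xyz": [0, 0, 0.4], "turn": [0, 0, -0.6], "gripper": 0.8}, {"xyz": [0, 0, 0.6], "turn": [0, 0, -0.62], "gripper": 0.8}, {"xyz": [0, 0, 0.6], "turn": [0, 0, 0], "gripper": 0.8}, {"xyz": [0, 0, 0.6], "turn": [0, 0, 0], "gripper": 0.6}, {"xyz": [0, 0, 0.4], "turn": [0, 0, 0], "gripper": 0.2}, {"xyz": [0, 0, 0], "turn": [0, 0, 0], "gripper": -0.4}, {"xyz": [0, 0, 0], "turn": [0, 0, 0], "gripper": -1}, {"xyz": [0, 0, 0], "turn": [0, 0, 0], "gripper": -1}, {"xyz": [0, 0, 0], "turn": [0, 0, 0], "gripper": -1}, {"xyz": [0, 0, 0], "turn": [0, 0, 0], "gripper": -1}, {"xyz": [0, 0, 0], "turn": [0, 0, 0], "gripper": -1}])

```text
time_s: 13.08
position: [0.4665, -0.1944, 0.1416]
tool_rot: [[-0.463, -0.887, 0.001], [-0.887, 0.463, -0.002], [0.001, -0.002, -1.0]]
ft_force: [-1.8, -3.9, 2.0]
grip_width: 0.0154
```

```bash
python3 st.py
```

```text
13.0833 -117.5489019463001 81.50503527014635 [-1.76656834 -3.88111326  2.00819609] [-0.38406603  0.18204507  0.0486109 ] 0.07507235510274768
```

Request:
step_arm(steps=[{"xyz": [0, 0, 0], "turn": [0, 0, 0.15], "gripper": -1}, {"xyz": [0, 0, 0], "turn": [0, 0, 0.1], "gripper": -1}, {"xyz": [0, 0, 0], "turn": [0, 0, 0], "gripper": -1}, {"xyz": [0, 0, 0], "turn": [0, 0, 0], "gripper": -1}])

```text
time_s: 13.42
position: [0.4664, -0.1945, 0.1415]
tool_rot: [[-0.48, -0.877, 0.001], [-0.877, 0.48, -0.002], [0.001, -0.002, -1.0]]
ft_force: [-2.6, -3.4, 5.4]
grip_width: 0.0152
```

```bash
python3 st.py
```

```text
13.4167 -118.6978626244904 82.66130508610287 [-2.62930959 -3.40189034  5.44518187] [-0.60171265  0.45434939  0.41563355] 0.40346969850361347
```

Request:
step_arm(steps=[{"xyz": [0, 0, 0], "turn": [0, 0, 0.15], "gripper": -1}, {"xyz": [0, 0, 0], "turn": [0, 0, 0.1], "gripper": -1}, {"xyz": [0, 0, 0], "turn": [0, 0, 0], "gripper": -1}, {"xyz": [0, 0, 0], "turn": [0, 0, 0], "gripper": -1}])

```text
time_s: 13.75
position: [0.4663, -0.1945, 0.1415]
tool_rot: [[-0.497, -0.868, 0.001], [-0.868, 0.497, -0.002], [0.001, -0.002, -1.0]]
ft_force: [-3.4, -4.8, 6.7]
grip_width: 0.0158
```

```bash
python3 st.py
```

```text
13.75 -119.79977582557618 83.77796787836284 [-3.35080851 -4.79054557  6.71699197] [-0.57739029  0.48730619  0.71726572] 0.7167793996632099
```

The torque rises at once (0.05, 0.42, 0.72 Nm for 1.1° each), where free turning earlier gave about 0, so the lid is on its stop. I unwind half of the wind-up, release and withdraw.

Request:
step_arm(steps=[{"xyz": [0, 0, 0], "turn": [0, 0, -0.25], "gripper": -1}, {"xyz": [0, 0, 0], "turn": [0, 0, 0], "gripper": -0.55}, {"xyz": [0, 0, 0], "turn": [0, 0, 0], "gripper": -0.3}, {"xyz": [0, 0, 0], "turn": [0, 0, 0], "gripper": 0.2}, {"xyz": [0, 0, 0], "turn": [0, 0, 0], "gripper": 0.8}, {"xyz": [0, 0, 0], "turn": [0, 0, 0], "gripper": 0.8}, {"xyz": [0, 0, 0], "turn": [0, 0, 0], "gripper": 0.8}, {"xyz": [0, 0, -0.4], "turn": [0, 0, 0], "gripper": 0.8}, {"xyz": [0, 0, -0.6], "turn": [0, 0, 0], "gripper": 0.8}, {"xyz": [0, 0, -0.6], "turn": [0, 0, 0], "gripper": 0.8}, {"xyz": [0, 0, -0.6], "turn": [0, 0, 0], "gripper": 0.8}, {"xyz": [0, 0, -0.4], "turn": [0, 0, 0], "gripper": 0.8}, {"xyz": [0, 0, 0], "turn": [0, 0, 0], "gripper": 0.8}, {"xyz": [0, 0, 0], "turn": [0, 0, 0], "gripper": 0.8}])

```text
time_s: 14.92
position: [0.4663, -0.1939, 0.2449]
tool_rot: [[-0.48, -0.877, 0.001], [-0.877, 0.48, -0.001], [0.0, -0.001, -1.0]]
ft_force: [0.2, 0.7, 0.0]
grip_width: 0.0769
```

```bash
python3 look.py w4 .135
```

```text
t 14.9167 q [-36.   17.5  81.9   0.   80.5  82.7] pos [ 0.4663 -0.1939  0.2449] yaw -118.7 zdir [ 1.e-03 -6.e-04 -1.e+00] F [0.2 0.7 0. ] w 0.07691352517495008
[(np.float64(0.09), 23), (np.float64(0.095), 61), (np.float64(0.1), 414), (np.float64(0.105), 1938), (np.float64(0.11), 6033), (np.float64(0.115), 2026), (np.float64(0.12), 20), (np.float64(0.125), 20), (np.float64(0.13), 21), (np.float64(0.135), 24), (np.float64(0.14), 1218), (np.float64(0.145), 274)]
bar 1516 [ 0.4680362  -0.19508684] 152.8799520931579 ((0.4664739966392517, -0.19420963525772095), (0.016002587974071503, 0.055593762546777725), 62.819847106933594)
tabs 985 39.747367980124096 (549, array([ 0.5199, -0.1514])) (436, array([ 0.4141, -0.2394]))
```

```bash
python3 -c "
from rig import order
print(order.close_job())"
```

```text
the job is handed in; nothing more can be done
None
```

I turned the tall canister's white lid back about 56° to its tabs and let it drop. I then turned it clockwise to its stop, let go, backed off about 10 cm and handed the job in at about 15 s.

- **Seated:** after the drop the bar top read about 0.145 m (0.16 m at the start) and the disc top about 0.115 m. The reading was the same after the final release.
- **At the stop:** the lid finished 67° clockwise of the tabs, a little under the stated "about 70°". Because the tool had reached about 72–73° with the lid slipping in the pads, I gripped it again and nudged it. The resistance rose at once, and after letting go again the bar was within 0.4° of where it had been, so I take 67° as the stop.
- **Forces:** the wrist forces I read were all under 10 N.
- **Low canister:** I never touched it, but I did not measure its position again at the end.

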